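# Shut the chip reader and start its measurement

### The arm

A 6-joint arm with a two-finger parallel gripper is mounted at the origin on the work surface. World frame = base frame: x ahead of the robot, y to its left, z up, the work surface at z = 0. Lengths are in m, angles in rad, forces in N, time in s.
With the tool pointing down it reaches from about 0.35 to 1 m from the base axis. Payload 7.1 kg.
Tool frame: the origin (TCP) lies at the very end of the fingers, on their centre line; the grasp point (between the pads) lies 19 mm behind it (ctrl.hold_point_z is the distance from the TCP to the grasp point, in m); z points along the fingers, y is the line along which they close (so a half turn about z gives the same grasp; the last joint's range is limited). The gripper opens to 85 mm and grips with 20 to 120 N. Pads are 22 mm wide; open, the fingers measure 114 mm over their backs; the gripper's body (76 mm by 85 mm) begins 54 mm behind the grasp point. The pads swing forward as they close: fully open they stand 13 mm farther back than shut.
Start: joints at [1.097, 0.423, 1.63, -0, 1.089, -0.019], TCP at [0.275, 0.561, 0.231] pointing down, gripper open.
Joint ranges: [-3, 3], [-0.9, 2.11], [0.09, 2.58], [-1.31, 4.45], [0.11, 2.69], [-2.54, 2.54]. Speed limits (rad/s): [2.39, 2.39, 3.01, 3.14, 3.14, 3.14].

### API

Orientations are given as a unit quaternion [x, y, z, w].
In Python, from bench import ctrl gives the robot as it stands. The module is installed in compiled form; this text tells all that it offers.
- The arm moves only by the tool play_rows, never from a script. Its argument "targets" is a list of rows, each an object of numbers: "dx", "dy", "dz": the shift along the world's x, y, z in mm; "roll": the turn about the world's z in rad; "hand": the opening, from 0 (shut) to 1 (fully open). A call has 1 to 8 rows; each row shifts and turns the commanded pose from where the row before left it; what a row does not reach is not made up. A row lasts 1/12 s, in which the tool goes at most 41.7 mm and 7.16 degrees, less where a joint would pass 70% of its speed; a pose out of reach is approached as far as the arm can. A call with a gripper value outside its range is refused whole. The fingers move at their own pace and stop on an object; "squeeze" is the grip in N (left out, the last holds). Time passes only in rows, so rows that do not move let the fingers close. It gives the time, the measured TCP pose, the force, the opening and the grip force at its end, in the units of the state.
- ctrl.read_state(): the state, without advancing time (a new reading comes with each control period).
- ctrl.camera(name): name is "scene" or "side" or "wrist"; returns the picture (400x640x3 uint8, blue, green, red); there is no depth.
- ctrl.camera_info(name): a dict with "fx", "fy", "cx", "cy" (pixels), "rvec" (rotation vector, rad) and "tvec" (3), from world to camera coordinates, as OpenCV has them. Camera axes: x right, y down, z forward; pixel columns grow to the right and rows downward; lengths in m; the calibration is good to about 2 mm. A picture is of the moment at which its call begins: read the wrist's pose just before it. camera_info takes no time and is no camera call; for the wrist camera it gives the pose at the moment of the call.
- ctrl.job_done(): hands the job in; it is judged then, once.
Trained networks look in the newest picture that a camera, given by its name, has taken for a name from the list of things; names that differ only in an ending like _2 or _b are one class to them, and where a whole thing is asked for, a point or a joint stands for the part that bears it (a point fixed in the world has none). Each returns a list of dicts, best first, with "score" (0 to 1); they miss things now and then, are a little off and sometimes report something else, mostly with a low value. They report only what shows in the picture. A call takes as long as a camera call. They do not tell look-alikes from the thing itself.
- ctrl.masks_of(camera, thing): "region" (400x640 bool, what is visible of it) and "rect" ([left, top, right, bottom] in pixels, round what is visible of it).
- ctrl.mark_of(camera, thing): "at" ([column, row] in pixels: a listed point, or the origin of a listed thing).
The state is a dict: "time": time; "q": joint angles; "qvel": joint speeds; "tau": joint torques, N m; "ee_pos": TCP position; "tool_rot": TCP orientation; "force": force on the tool from outside, world axes, zero at the start; "torque": the same for the moment, N m; "grip_width": opening from 0.0 (shut) to 1.0 (fully open); "grasp_force": force on a finger pad.
Only numpy, scipy, OpenCV 4.12 (cv2) and the standard library are available. Lean on these libraries where they do the work, as an engineer would, in place of code of your own. Each camera call takes 0.05 s, during which the arm holds its last target. There are 200 camera calls.

### The job

Push the chip reader's hanging front door up until it is fully shut. Then, with the door shut, twist the big knob on the sloping start box clockwise until you feel its stop, without forcing it so hard that the ring under it slips round, hold it against the stop for a good second and let it spring all the way back. Leave the door shut and everything else on the bench where it stands.

Things in the scene. Friction and masses are not known exactly. Their poses are not given: they have to be found in the camera images.
- reader: Black box 220 deep (x), 240 wide (y), 225 mm high, fixed on the bench at a varying place and heading. Origin: underside centre; x points from its front into it, z up. On its roof a clear holder (from 90 mm behind the front edge, 325 mm high) with a white camera tube up to 400 mm high.
- door_hinge (a point): Middle of the door's hinge line, fixed on the reader, 66 mm above the bench at the reader's front. x points horizontally into the reader, y along the hinge line, z up.
- door_lip (a point): Centre of the round aluminium bar (14 mm diameter, 200 mm long along y) that caps the free upper edge of the black door, which is a flat panel 200 wide, 8 mm thick. Door frame: z points along the door away from the hinge, -x to its outer side; in it the bar lies 150 mm along z and -5 mm along x from the hinge line. Turns with the door.
- reader_door (a joint): Door angle in rad: 0 = upright and fully shut against its stop, grows as the door's upper edge comes down towards the robot (1.35 = fully open). A stiff friction hinge (about 0.4 N m): the door stays where it is left. Starts hanging open by 0.7 to 1.1.
- start_box: Grey control box with a sloping face (160 up the slope, 140 mm wide) held between two black cheeks on a foot 170 x 170 mm; fixed, left or right of the reader, heading varies. The face leans 28 degrees so that it looks up and towards the robot's side (-x); its middle is 107 mm above the bench. Origin: underside centre, z up.
- knob_grip (a point): Grip point of the start knob, on its turning axis, in a black bar grip 70 long (x), 16 wide (y, flat faces to pinch), 36 mm high: 11 mm below the bar's top, 39 mm out from the sloping face. z points along the turning axis out of the face, 28 degrees from vertical. The flat round skirt under the bar ends 24 mm below this point. The frame turns with the knob.
- start_knob (a joint): Knob angle from its rest, in rad: 0 = at rest, grows as the knob is twisted clockwise seen looking down on the sloping face. A spring returns it to 0 (about 0.11 N m at rest, rising to about 0.25 N m near the stop). A hard stop lies somewhere from 0.8 to 1.3; it is felt as a sharp rise of the turning resistance while the knob no longer follows.
- bezel_lug (a point): Small lug on the rim of the aluminium ring (66 mm across, 8 mm high) under the knob, 36 mm from the turning axis. The ring carries the knob's rest and stop and is clamped by friction, at a heading that differs from start to start: over about 0.9 N m at the stop makes it slip round, which spoils the setting.
- display: Black tablet display 190 wide, about 130 mm high on a stand 120 x 190 mm, fixed, on the other side of the reader from the start box. Origin: centre of its underside.
- wash_bottle: White bottle, 60 mm diameter, 150 high, loose. Origin: underside centre.
- beaker: Glass beaker, 70 mm diameter, 80 high, loose. Origin: underside centre.
- chip_tray: Clear open tray 100 x 70 x 16 mm high, loose, on the bench before the reader. Origin: underside centre.
- screwdriver: Screwdriver 160 mm long lying along its x, loose.
- slide_box: Cardboard box 110 x 85 x 32 mm high, loose. Origin: underside centre.
- petri: Shallow glass dish, 90 mm diameter, 15 high, loose. Origin: underside centre.
Mind the look-alikes: they are no part of the job. Leave any turquoise look-alike of the start_box alone.

How it is judged:
By the outcome, as a careful person would: the job done as asked, in the order asked, and still so for the second after the job is handed in, with the robot touching nothing.
It also fails if it takes over 64 s, if anything falls off the work surface, if the arm or the gripper's body presses on something with over 40 N, if the wrist force passes 120 N, or if a joint passes its speed limit or range.

## Working session

There is one attempt and no reset: what is moved stays moved. The work goes in short steps, Python scripts to look and compute and a tool call to move; the robot and the scene stay as the last step left them, time stands still between calls to the robot, and variables do not carry over. Pictures are saved under pics/ and viewed, at most 10 in all, crops included, and the job is handed in when it is done.

Besides the shell and the picture viewer there is one more tool, called after "Request:" by a JSON object that holds its "api" and its "payload". play_rows: Moves the arm, as the interface text tells. Its arguments: {"type":"object","properties":{"targets":{"type":"array","items":{"type":"object","properties":{"dx":{"type":"number"},"dy":{"type":"number"},"dz":{"type":"number"},"roll":{"type":"number"},"hand":{"type":"number"}}}},"squeeze":{"type":"number"}},"required":["targets"]}

```bash
mkdir -p pics; cat > h.py <<'E'
import numpy as np, cv2
from bench import ctrl
def cam(n):
    i=ctrl.camera_info(n); K=np.array([[i['fx'],0,i['cx']],[0,i['fy'],i['cy']],[0,0,1.]])
    R=cv2.Rodrigues(np.array(i['rvec'],float))[0]; t=np.array(i['tvec'],float).ravel(); return K,R,t
def ray(n,px):
    K,R,t=cam(n); d=R.T@np.linalg.inv(K)@np.array([px[0],px[1],1.]); return -R.T@t,d
def at_z(n,px,z):
    o,d=ray(n,px); return o+d*(z-o[2])/d[2]
def proj(n,P):
    K,R,t=cam(n); p=(R@np.atleast_2d(P).T).T+t; p=p@K.T; return p[:,:2]/p[:,2:]
def tri(obs):
    A=np.zeros((3,3));b=np.zeros(3)
    for n,px in obs:
        o,d=ray(n,px); d=d/np.linalg.norm(d); M=np.eye(3)-np.outer(d,d); A+=M;b+=M@o
    X=np.linalg.solve(A,b)
    return X,[np.linalg.norm(proj(n,X)[0]-px) for n,px in obs]
E
python3 - <<'E'
from h import *
s=ctrl.read_state(); print(s)
for n in ['scene','side']:
    im=ctrl.camera(n); cv2.imwrite(f'pics/{n}0.png',im)
    K,R,t=cam(n); print(n,K[0,0],-R.T@t,R[2])
    for th in ['reader','door_hinge','door_lip','start_box','knob_grip','bezel_lug','display','chip_tray','wash_bottle','beaker','screwdriver','slide_box','petri']:
        print(th,[(round(m['score'],2),np.round(m['at'],1).tolist()) for m in ctrl.mark_of(n,th)][:4])
E
```

```text
{'time': 0.0, 'q': array([ 1.09700843e+00,  4.23862841e-01,  1.63073367e+00, -2.18471545e-05,
        1.08858680e+00, -1.90028496e-02]), 'qvel': array([ 3.79283228e-04, -5.63492186e-04, -9.79391240e-04, -4.74132626e-05,
       -1.53265196e-03,  3.57539878e-04]), 'tau': array([-7.89435198e-04, -5.57381022e+01, -2.81749928e+01, -1.36365952e-04,
        7.36023998e-03, -1.49437489e-05]), 'ee_pos': array([0.27426677, 0.56097261, 0.2305148 ]), 'tool_rot': array([ 2.25432925e-01,  9.74258366e-01, -7.73670255e-04, -1.84607318e-04]), 'force': array([0.132176  , 0.11604222, 0.41986261]), 'torque': array([ 0.0320978 , -0.03340033,  0.03616302]), 'grasp_force': 0.0, 'grip_width': 1.0025034264757757}
scene 361.8329254263398 [0.53287054 0.48420544 1.13908592] [ 0.01640636 -0.45356853 -0.89107038]
reader [(0.74, [324.4, 145.3])]
door_hinge [(0.67, [301.5, 219.7])]
door_lip [(0.86, [334.5, 205.8])]
start_box [(0.62, [325.6, 144.8]), (0.59, [383.5, 132.5])]
knob_grip [(0.75, [403.9, 102.7]), (0.71, [332.0, 120.6])]
bezel_lug [(0.78, [337.4, 125.6]), (0.6, [407.4, 113.8])]
display [(0.71, [310.8, 308
[... 202 characters left out ...]
.9])]
petri [(0.58, [321.6, 186.6])]
side 395.49673546235067 [ 0.42881894 -0.90124317  0.76106702] [ 0.11771994  0.80952506 -0.57516189]
reader [(0.86, [368.2, 223.2])]
door_hinge [(0.78, [336.5, 209.1])]
door_lip [(0.98, [297.6, 185.3])]
start_box [(0.83, [223.1, 363.9]), (0.6, [334.4, 319.4]), (0.32, [270.4, 275.5])]
knob_grip [(0.7, [323.6, 280.7]), (0.61, [195.7, 323.4])]
bezel_lug [(0.95, [191.8, 337.0]), (0.59, [314.7, 296.1]), (0.19, [308.3, 181.7])]
display [(0.8, [308.0, 179.5])]
chip_tray [(0.72, [281.8, 230.3])]
wash_bottle [(0.24, [283.3, 232.0])]
beaker [(0.83, [400.6, 290.4])]
screwdriver [(0.67, [269.3, 273.7])]
slide_box [(0.82, [271.0, 201.8])]
petri [(0.92, [325.8, 264.8])]
```

View pics/scene0.png

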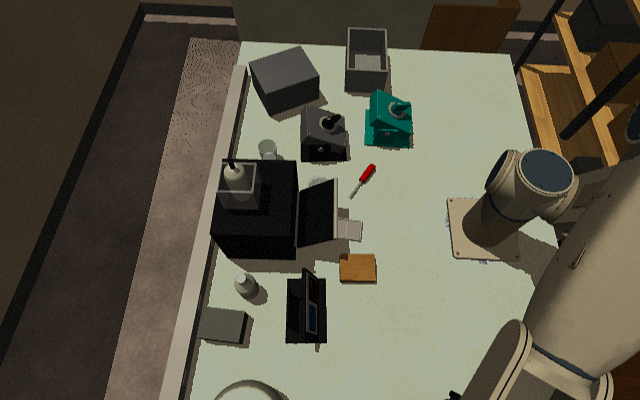

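View pics/side0.png

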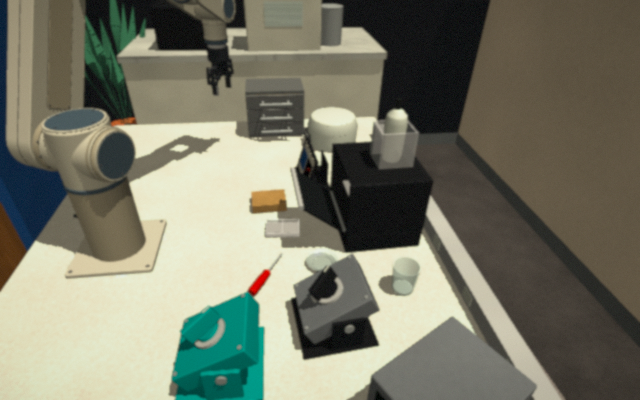

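The real start box is the grey one: scene (325,130), knob (332,121), and side (335,310), knob (323,281). The turquoise box at scene (390,120) and side (220,350) is the look-alike. The door hangs open with its lip at scene (335,206) and side (298,185).

```bash
python3 - <<'E'
from h import *
P={}
for k,a,b in [('hinge',(301.5,219.7),(336.5,209.1)),('lip',(334.5,205.8),(297.6,185.3)),('knob',(332,120.6),(323.6,280.7)),('lug',(337.4,125.6),(314.7,296.1)),('box',(325.6,144.8),(334.4,319.4)),('reader',(324.4,145.3),(368.2,223.2))]:
    P[k],e=tri([('scene',a),('side',b)]); print(k,P[k].round(4),np.round(e,1))
for n,r in [('scene',(285,85,365,165)),('side',(270,235,400,360))]:
    im=ctrl.camera(n)[r[1]:r[3],r[0]:r[2]]; im=cv2.resize(im,(400,400) ,interpolation=cv2.INTER_CUBIC)
    im=cv2.convertScaleAbs(im,alpha=1.6,beta=25)
    globals().setdefault('L',[]).append(im)
cv2.imwrite('pics/crop1.png',np.hstack(L))
for n in ['scene','side']:
  for k in ['door_lip','chip_tray']:
    for m in ctrl.masks_of(n,k)[:2]: print(n,k,m['score'],m['rect'])
E
```

```text
hinge [0.6132 0.0287 0.065 ] [2.5 2.7]
lip [0.5048 0.0203 0.1624] [0.2 0.2]
knob [ 0.5274 -0.3185  0.1372] [0.9 1.4]
lug [ 0.5074 -0.3266  0.1007] [1.  1.6]
box [ 0.5517 -0.3134 -0.0012] [2.4 3.8]
reader [ 0.5973 -0.1947  0.1859] [16.8 23.3]
scene door_lip 0.62 [292.4, 177.9, 338.3, 248.7]
scene chip_tray 0.72 [337.6, 214.8, 363.0, 242.8]
scene chip_tray 0.5 [295.1, 181.9, 338.1, 244.7]
side door_lip 0.72 [291.5, 167.5, 346.6, 232.8]
side chip_tray 0.8 [266.8, 219.5, 298.4, 235.0]
```

View pics/crop1.png

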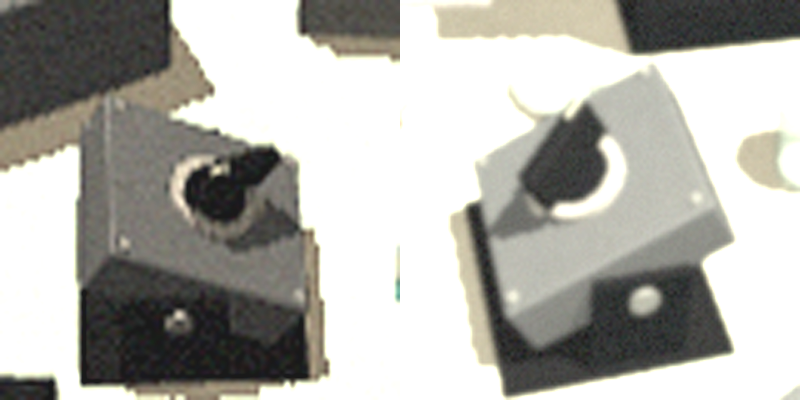

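The crop confirms the grey box with black cheeks, and the knob bar points to the front right. The lip is at about (0.505, 0.02, 0.162), which gives a door angle of about 0.84. I'll go to just in front of the lip.

Request:
{"api": "play_rows", "payload": {"squeeze": 30, "targets": [{"dx":10,"dy":-34,"dz":2,"roll":0.028,"hand":0},{"dx":10,"dy":-34,"dz":2,"roll":0.028,"hand":0},{"dx":10,"dy":-34,"dz":2,"roll":0.028,"hand":0},{"dx":10,"dy":-34,"dz":2,"roll":0.028,"hand":0},{"dx":10,"dy":-34,"dz":2,"roll":0.028,"hand":0},{"dx":10,"dy":-34,"dz":2,"roll":0.028,"hand":0},{"dx":10,"dy":-34,"dz":2,"roll":0.028,"hand":0},{"dx":10,"dy":-34,"dz":2,"roll":0.028,"hand":0}]}}

```text
time: 2.37
ee_pos: [0.3547, 0.2879, 0.2476]
tool_rot: [0.114, 0.993, 0.0, 0.0]
force: [0.6, 0.5, 0.2]
grip_width: -0.003
grasp_force: 0.0
```

Request:
{"api": "play_rows", "payload": {"targets": [{"dx":10,"dy":-34,"roll":0.028,"hand":0},{"dx":10,"dy":-34,"roll":0.028,"hand":0},{"dx":10,"dy":-34,"roll":0.028,"hand":0},{"dx":10,"dy":-34,"roll":0.028,"hand":0},{"dx":10,"dy":-34,"roll":0.028,"hand":0},{"dx":10,"dy":-34,"roll":0.028,"hand":0},{"dx":10,"dy":-34,"roll":0.028,"hand":0},{"dx":10,"dy":-34,"roll":0.028,"hand":0}]}}

```text
invalid input
```

Request:
{"api": "play_rows", "payload": {"squeeze": 30, "targets": [{"dx":10,"dy":-34,"dz":0,"roll":0.028,"hand":0},{"dx":10,"dy":-34,"dz":0,"roll":0.028,"hand":0},{"dx":10,"dy":-34,"dz":0,"roll":0.028,"hand":0},{"dx":10,"dy":-34,"dz":0,"roll":0.028,"hand":0},{"dx":10,"dy":-34,"dz":0,"roll":0.028,"hand":0},{"dx":10,"dy":-34,"dz":0,"roll":0.028,"hand":0},{"dx":10,"dy":-34,"dz":0,"roll":0.028,"hand":0},{"dx":10,"dy":-34,"dz":0,"roll":0.028,"hand":0}]}}

```text
time: 3.03
ee_pos: [0.4348, 0.0157, 0.2477]
tool_rot: [0.003, 1.0, 0.0, 0.0]
force: [0.8, 0.4, 1.2]
grip_width: -0.002
grasp_force: 0.0
```

Request:
{"api": "play_rows", "payload": {"squeeze": 30, "targets": [{"dx":1,"dy":4,"dz":-15,"roll":0,"hand":0},{"dx":2,"dy":0,"dz":-15,"roll":0,"hand":0},{"dx":2,"dy":0,"dz":-20,"roll":0,"hand":0},{"dx":2,"dy":0,"dz":-20,"roll":0,"hand":0},{"dx":2,"dy":0,"dz":-20,"roll":0,"hand":0},{"dx":3,"dy":0,"dz":-10,"roll":0,"hand":0},{"dx":3,"dy":0,"dz":-6,"roll":0,"hand":0},{"dx":3,"dy":0,"dz":0,"roll":0,"hand":0}]}}

```text
time: 3.7
ee_pos: [0.4523, 0.0215, 0.1406]
tool_rot: [0.003, 1.0, -0.0, -0.001]
force: [-0.4, 0.3, -0.5]
grip_width: -0.0
grasp_force: 0.0
```

Request:
{"api": "play_rows", "payload": {"squeeze": 30, "targets": [{"dx":8,"dy":0,"dz":0,"roll":0,"hand":0},{"dx":8,"dy":0,"dz":0,"roll":0,"hand":0},{"dx":6,"dy":0,"dz":1,"roll":0,"hand":0},{"dx":6,"dy":0,"dz":2,"roll":0,"hand":0},{"dx":6,"dy":0,"dz":4,"roll":0,"hand":0},{"dx":6,"dy":0,"dz":5,"roll":0,"hand":0},{"dx":6,"dy":0,"dz":5,"roll":0,"hand":0},{"dx":6,"dy":0,"dz":5,"roll":0,"hand":0}]}}

```text
time: 4.37
ee_pos: [0.4981, 0.0218, 0.1627]
tool_rot: [0.003, 1.0, 0.0, -0.008]
force: [-21.5, 1.4, 13.8]
grip_width: 0.002
grasp_force: 10.7
```

Request:
{"api": "play_rows", "payload": {"squeeze": 30, "targets": [{"dx":6,"dy":0,"dz":5,"roll":0,"hand":0},{"dx":6,"dy":0,"dz":4,"roll":0,"hand":0},{"dx":6,"dy":0,"dz":4,"roll":0,"hand":0},{"dx":6,"dy":0,"dz":3,"roll":0,"hand":0},{"dx":6,"dy":0,"dz":3,"roll":0,"hand":0},{"dx":6,"dy":0,"dz":3,"roll":0,"hand":0},{"dx":6,"dy":0,"dz":2,"roll":0,"hand":0},{"dx":6,"dy":0,"dz":2,"roll":0,"hand":0}]}}

```text
time: 5.03
ee_pos: [0.5518, 0.0217, 0.19]
tool_rot: [0.003, 1.0, 0.0, -0.001]
force: [-4.8, 1.3, 3.3]
grip_width: -0.003
grasp_force: 2.4
```

Request:
{"api": "play_rows", "payload": {"squeeze": 30, "targets": [{"dx":6,"dy":0,"dz":2,"roll":0,"hand":0},{"dx":6,"dy":0,"dz":2,"roll":0,"hand":0},{"dx":5,"dy":0,"dz":1,"roll":0,"hand":0},{"dx":5,"dy":0,"dz":1,"roll":0,"hand":0},{"dx":4,"dy":0,"dz":1,"roll":0,"hand":0},{"dx":4,"dy":0,"dz":0,"roll":0,"hand":0}]}}

```text
time: 5.53
ee_pos: [0.583, 0.0214, 0.1965]
tool_rot: [0.003, 1.0, -0.0, 0.0]
force: [-3.1, 0.7, 2.8]
grip_width: 0.002
grasp_force: 1.7
```

Request:
{"api": "play_rows", "payload": {"squeeze": 30, "targets": [{"dx":2,"dy":0,"dz":0,"roll":0,"hand":0},{"dx":2,"dy":0,"dz":0,"roll":0,"hand":0}]}}

```text
time: 5.7
ee_pos: [0.5868, 0.0214, 0.1962]
tool_rot: [0.003, 1.0, -0.0, -0.0]
force: [-3.2, -0.7, 2.7]
grip_width: -0.005
grasp_force: 1.6
```

Request:
{"api": "play_rows", "payload": {"squeeze": 30, "targets": [{"dx":2,"dy":0,"dz":0,"roll":0,"hand":0},{"dx":2,"dy":0,"dz":0,"roll":0,"hand":0}]}}

```text
time: 5.87
ee_pos: [0.5906, 0.0214, 0.1962]
tool_rot: [0.003, 1.0, -0.0, -0.0]
force: [-2.4, 0.9, 2.2]
grip_width: 0.005
grasp_force: 1.6
```

Request:
{"api": "play_rows", "payload": {"squeeze": 30, "targets": [{"dx":1.5,"dy":0,"dz":0,"roll":0,"hand":0},{"dx":1.5,"dy":0,"dz":0,"roll":0,"hand":0}]}}

```text
time: 6.03
ee_pos: [0.5936, 0.0215, 0.1963]
tool_rot: [0.003, 1.0, -0.0, -0.0]
force: [-2.7, 0.5, 1.3]
grip_width: 0.001
grasp_force: 1.5
```

Request:
{"api": "play_rows", "payload": {"squeeze": 30, "targets": [{"dx":1.5,"dy":0,"dz":0,"roll":0,"hand":0},{"dx":1.5,"dy":0,"dz":0,"roll":0,"hand":0}]}}

```text
time: 6.2
ee_pos: [0.5966, 0.0215, 0.1963]
tool_rot: [0.003, 1.0, 0.0, -0.0]
force: [-3.2, 0.3, 1.0]
grip_width: -0.002
grasp_force: 1.5
```

Request:
{"api": "play_rows", "payload": {"squeeze": 30, "targets": [{"dx":1.5,"dy":0,"dz":0,"roll":0,"hand":0}]}}

```text
time: 6.28
ee_pos: [0.5982, 0.0215, 0.1963]
tool_rot: [0.003, 1.0, 0.0, 0.0]
force: [-2.6, 0.5, 1.5]
grip_width: 0.002
grasp_force: 1.5
```

Request:
{"api": "play_rows", "payload": {"squeeze": 30, "targets": [{"dx":1.5,"dy":0,"dz":0,"roll":0,"hand":0}]}}

```text
time: 6.37
ee_pos: [0.5988, 0.0215, 0.1962]
tool_rot: [0.003, 1.0, -0.0, -0.001]
force: [-9.9, 1.3, 7.4]
grip_width: 0.005
grasp_force: 5.0
```

Request:
{"api": "play_rows", "payload": {"squeeze": 30, "targets": [{"dx":1,"dy":0,"dz":0,"roll":0,"hand":0},{"dx":0,"dy":0,"dz":0,"roll":0,"hand":0}]}}

```text
time: 6.53
ee_pos: [0.5988, 0.0215, 0.196]
tool_rot: [0.003, 1.0, -0.0, -0.002]
force: [-9.3, 0.6, 5.3]
grip_width: -0.002
grasp_force: 4.7
```

Request:
{"api": "play_rows", "payload": {"squeeze": 30, "targets": [{"dx":-4,"dy":0,"dz":0,"roll":0,"hand":0},{"dx":-12,"dy":0,"dz":0,"roll":0,"hand":0},{"dx":-20,"dy":0,"dz":0,"roll":0,"hand":0},{"dx":-25,"dy":0,"dz":15,"roll":0,"hand":0},{"dx":-15,"dy":-25,"dz":20,"roll":0,"hand":0},{"dx":-12,"dy":-30,"dz":20,"roll":0,"hand":0},{"dx":-12,"dy":-30,"dz":20,"roll":0,"hand":0},{"dx":-10,"dy":-30,"dz":20,"roll":0,"hand":0}]}}

```text
time: 7.2
ee_pos: [0.4902, -0.0946, 0.2925]
tool_rot: [0.003, 1.0, -0.0, 0.001]
force: [1.3, -0.4, -0.2]
grip_width: -0.001
grasp_force: 0.0
```

Request:
{"api": "play_rows", "payload": {"squeeze": 30, "targets": [{"dx":-4,"dy":-30,"dz":10,"roll":0,"hand":0},{"dx":-4,"dy":-30,"dz":0,"roll":0,"hand":0},{"dx":-4,"dy":-30,"dz":0,"roll":0,"hand":0},{"dx":-3,"dy":-30,"dz":0,"roll":0,"hand":0},{"dx":0,"dy":-30,"dz":0,"roll":0,"hand":0},{"dx":0,"dy":-30,"dz":0,"roll":0,"hand":0},{"dx":0,"dy":-20,"dz":0,"roll":0,"hand":0},{"dx":0,"dy":-5,"dz":0,"roll":0,"hand":0}]}}

```text
time: 7.87
ee_pos: [0.4759, -0.302, 0.3015]
tool_rot: [0.005, 1.0, -0.001, 0.001]
force: [0.4, -0.1, -0.0]
grip_width: -0.001
grasp_force: 0.0
```

```bash
python3 - <<'E'
from h import *
print(ctrl.read_state()['ee_pos'],ctrl.read_state()['force'],ctrl.read_state()['torque'])
for n in ['wrist','scene','side']:
    im=ctrl.camera(n); cv2.imwrite(f'pics/{n}1.png',im)
    for th in ['knob_grip','bezel_lug','start_box','door_lip','door_hinge']:
        print(n,th,[(round(m['score'],2),np.round(m['at'],1).tolist()) for m in ctrl.mark_of(n,th)][:3])
K,R,t=cam('wrist'); print(-R.T@t,R)
print(proj('wrist',[0.5274,-0.3185,0.1372]))
E
```

```text
[ 0.4759261  -0.30202116  0.30149273] [ 0.42544261 -0.09591868 -0.03023294] [0.05229647 0.04365099 0.07508846]
wrist knob_grip [(0.67, [295.7, 230.7])]
wrist bezel_lug []
wrist start_box [(0.92, [303.3, 213.6]), (0.73, [224.9, 7.7]), (0.26, [441.0, 98.1])]
wrist door_lip []
wrist door_hinge []
scene knob_grip [(0.73, [403.5, 101.2]), (0.57, [331.9, 118.0])]
scene bezel_lug [(0.71, [334.4, 122.9]), (0.55, [405.2, 114.5])]
scene start_box [(0.93, [384.7, 131.7]), (0.66, [321.7, 146.8]), (0.34, [307.5, 307.8])]
scene door_lip [(0.79, [296.8, 196.0])]
scene door_hinge [(0.7, [297.2, 216.0])]
side knob_grip [(0.84, [196.5, 323.2]), (0.6, [324.7, 279.4])]
side bezel_lug [(0.62, [185.4, 334.2]), (0.57, [314.3, 298.6])]
side start_box [(0.97, [222.9, 362.5]), (0.69, [335.1, 321.5])]
side door_lip [(0.85, [341.5, 167.3])]
side door_hinge [(0.68, [339.1, 209.0])]
[ 0.40250148 -0.29819461  0.44336634] [[ 6.44203096e-03  9.99978515e-01  1.21212926e-03]
 [ 9.56943601e-01 -6.51656114e-03  2.90200756e-01]
 [ 2.90202421e-01 -7.09542923e-04 -9.56965021e-01]]
[[293.95432405 232.58008689]]
```

View pics/wrist1.png

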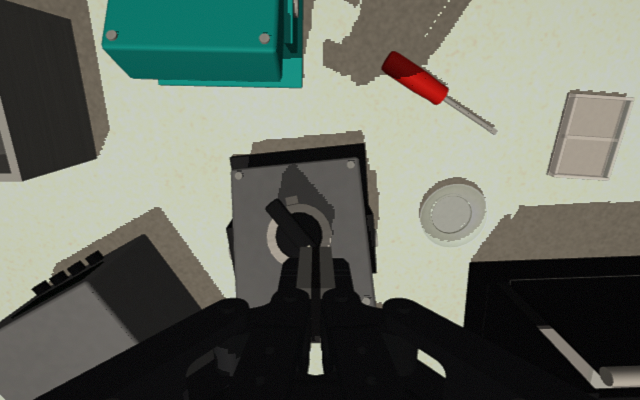

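The wrist view shows the knob grip at (295,230) on the grey box. The bar runs up-left to its front end at about (272,205). The fingers hide the far end, and the turquoise box is at the top.

```bash
cat >> h.py <<'E'
def on_plane(n,px,P0,nv):
    o,d=ray(n,px); return o+d*((P0-o)@nv)/(d@nv)
def nvec(yaw): 
    s,c=np.sin(np.radians(28)),np.cos(np.radians(28)); return np.array([-s*np.cos(yaw),-s*np.sin(yaw),c])
E
python3 - <<'E'
from h import *
print('q6',ctrl.read_state()['q'])
A,e=tri([('wrist',(295.7,230.7)),('scene',(331.9,119.3)),('side',(324.2,280))]); print('A',A,e)
yaw=0.06
for _ in range(3):
    n=nvec(yaw); P0=A-0.039*n
    c=[on_plane('wrist',p,P0,n) for p in [(237,173),(351,165),(366,300)]]
    d=c[1]-c[0]; yaw=np.arctan2(-d[0],d[1])
d2=c[2]-c[1]; print('yaw',yaw,'corners',np.round(c,3),np.linalg.norm(d),np.linalg.norm(d2),np.arctan2(d2[1],d2[0]))
top=A+0.011*n; e=[on_plane('wrist',p,top,n) for p in [(265,207),(279,198)]]; m=(e[0]+e[1])/2
print('barend',e,np.linalg.norm(e[0]-e[1]),np.linalg.norm(m-top))
u=-np.array([np.cos(yaw)*np.cos(np.radians(28)),np.sin(yaw)*np.cos(np.radians(28)),np.sin(np.radians(28))]) # downhill
v=np.cross(u,n); # 
r=m-top; print('u',u,'v',v,'ang from downhill toward v',np.arctan2(r@v,r@u))
im=ctrl.camera('wrist')[150:310,210:400]; cv2.imwrite('pics/crop2.png',cv2.convertScaleAbs(cv2.resize(im,None,fx=3.5,fy=3.5,interpolation=cv2.INTER_CUBIC),alpha=2,beta=20))
E
```

```text
q6 [-5.81863019e-01  2.54385011e-01  1.70407744e+00 -6.82284505e-06
  1.18315260e+00 -2.14578472e+00]
A [ 0.52707951 -0.31887036  0.14034653] [np.float64(3.696268597891287), np.float64(0.7866751276368361), np.float64(2.1169176382401997)]
yaw 0.06455419357385471 corners [[ 0.485 -0.382  0.072]
 [ 0.477 -0.26   0.072]
 [ 0.6   -0.249  0.137]] 0.12254453545035002 0.13961856264590558 0.09143964265445456
barend [array([ 0.50173976, -0.34407602,  0.13849542]), array([ 0.49434804, -0.33144717,  0.13500625])] 0.015043260993223529 0.03304353043714922
u [-0.8811085  -0.05695839 -0.46947156] v [-6.45005190e-02  9.97917673e-01 -1.66761082e-05] ang from downhill toward v -0.539652852762433
```

View pics/crop2.png

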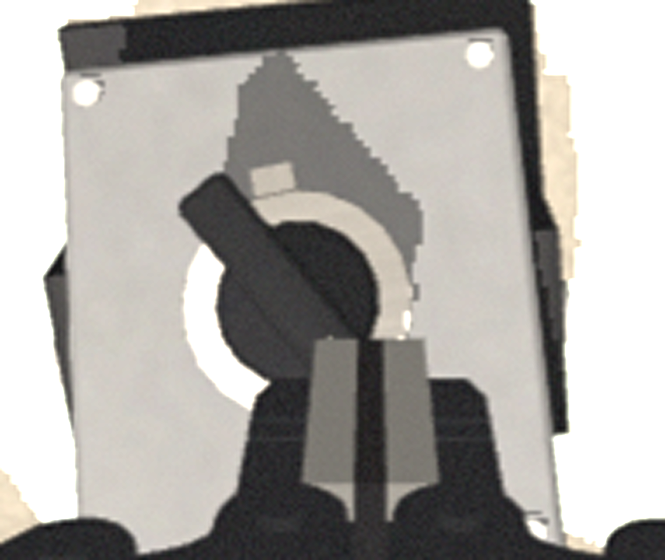

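```bash
cat >> h.py <<'E'
A0=np.array([0.527,-0.3187,0.141]); YAW=0.065; N=nvec(YAW)
U=-np.array([np.cos(YAW)*np.cos(np.radians(28)),np.sin(YAW)*np.cos(np.radians(28)),np.sin(np.radians(28))]); V=np.cross(U,N)
def way(ph,delta,R=.026,dn=-.006):
    b=np.cos(ph)*U+np.sin(ph)*V; t=-np.sin(ph)*U+np.cos(ph)*V
    return A0+R*b-(.019+delta)*t+dn*N, np.arctan2(t[1],t[0])
def moment():
    s=ctrl.read_state(); F=np.array(s['force']); T=np.array(s['torque']); p=np.array(s['ee_pos'])
    m=T+np.cross(p-A0,F); r=p-A0
    return -m@N*-1, np.cross(r,F)@N, F.round(1), T.round(2), p.round(4)
E
python3 - <<'E'
from h import *
p0=ctrl.read_state()['ee_pos']; y0=np.pi-2*0.005
for ph,d in [(-.57,.015),(-.57,0),(-.4,0),(-.2,0),(0,0),(.2,0),(.4,0),(.6,0),(.75,0)]:
    p,y=way(ph,d); print(ph,p.round(4),'d mm',((p-p0)*1000).round(1),'roll',round(y-y0,3))
print(ctrl.read_state()['q'])
E
```

```text
-0.57 [ 0.5295 -0.3613  0.134 ] d mm [  54.   -62.7 -167.3] roll -0.981
-0.57 [ 0.5215 -0.3491  0.1302] d mm [  46.   -50.6 -171.1] roll -0.981
-0.4 [ 0.517  -0.347   0.1279] d mm [  41.5  -48.4 -173.4] roll -1.139
-0.2 [ 0.5122 -0.3435  0.1255] d mm [  36.7  -44.9 -175.8] roll -1.319
0 [ 0.5081 -0.339   0.1235] d mm [  32.6  -40.4 -177.8] roll -1.496
0.2 [ 0.5049 -0.3336  0.122 ] d mm [  29.4  -35.  -179.3] roll -1.673
0.4 [ 0.5027 -0.3277  0.121 ] d mm [  27.2  -29.1 -180.3] roll -1.853
0.6 [ 0.5015 -0.3214  0.1206] d mm [  26.   -22.8 -180.7] roll -2.039
0.75 [ 0.5014 -0.3165  0.1207] d mm [  25.9  -18.  -180.6] roll -2.184
[-5.81903296e-01  2.54441500e-01  1.70405545e+00 -7.85594099e-06
  1.18309697e+00 -2.14579722e+00]
```

Request:
{"api": "play_rows", "payload": {"squeeze": 30, "targets": [{"dx":7,"dy":-8.5,"dz":-5,"roll":-0.12,"hand":0},{"dx":7,"dy":-8.5,"dz":-10,"roll":-0.12,"hand":0},{"dx":7,"dy":-8.5,"dz":-13,"roll":-0.12,"hand":0},{"dx":7,"dy":-8.5,"dz":-15,"roll":-0.12,"hand":0},{"dx":7,"dy":-8.5,"dz":-15,"roll":-0.12,"hand":0},{"dx":7,"dy":-8.5,"dz":-15,"roll":-0.12,"hand":0},{"dx":7,"dy":-8.5,"dz":-15,"roll":-0.12,"hand":0},{"dx":7,"dy":-6,"dz":-15,"roll":-0.12,"hand":0}]}}

```text
time: 9.48
ee_pos: [0.5318, -0.3648, 0.1975]
tool_rot: [0.468, 0.884, -0.0, 0.0]
force: [0.3, -0.1, -0.5]
grip_width: 0.003
grasp_force: 0.0
```

```bash
python3 - <<'E'
from h import *
print(moment(),ctrl.read_state()['tool_rot'])
im=ctrl.camera('wrist')
for th in ['knob_grip','bezel_lug']: print(th,[(round(m['score'],2),np.round(m['at'],1).tolist()) for m in ctrl.mark_of('wrist',th)][:3])
print(proj('wrist',A0), proj('wrist',A0+.035*(np.cos(-.57)*U+np.sin(-.57)*V)+.011*N),proj('wrist',ctrl.read_state()['ee_pos']))
im=cv2.convertScaleAbs(im,alpha=1.8,beta=15)
for q in [A0,A0+.035*(np.cos(-.57)*U+np.sin(-.57)*V)+.011*N,A0-.035*(np.cos(-.57)*U+np.sin(-.57)*V)+.011*N]: cv2.circle(im,tuple(int(x) for x in proj('wrist',q)[0]),3,(0,0,255),-1)
cv2.imwrite('pics/wrist2.png',im)
E
```

```text
(np.float64(0.011340540578268086), np.float64(-0.0024113342948376346), array([ 0.3, -0.1, -0.5]), array([ 0.01, -0.03,  0.02]), array([ 0.5318, -0.3648,  0.1975])) [ 4.67593780e-01  8.83943466e-01 -4.71823352e-05  6.47782659e-05]
knob_grip [(0.57, [352.7, 156.4])]
bezel_lug [(0.86, [313.8, 135.0])]
[[353.7531328 155.908374 ]] [[289.69254753 154.85823629]] [[313.57988614 264.80936083]]
```

View pics/wrist2.png

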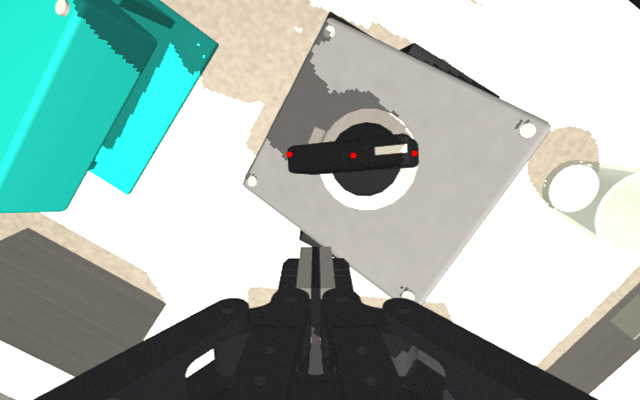

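The wrist crop shows the predicted axis and bar ends (red dots at 290/353/414, 155) lying on the bar. The lug is at (316,135) and the fingertips are beside the front half of the bar. Next I'll go down beside it.

Request:
{"api": "play_rows", "payload": {"squeeze": 30, "targets": [{"dx":0,"dy":0,"dz":-10,"roll":0,"hand":0},{"dx":0,"dy":0,"dz":-15,"roll":0,"hand":0},{"dx":0,"dy":0,"dz":-15,"roll":0,"hand":0},{"dx":0,"dy":0,"dz":-14,"roll":0,"hand":0},{"dx":0,"dy":0,"dz":-9,"roll":0,"hand":0},{"dx":-2,"dy":3,"dz":0,"roll":-0.02,"hand":0}]}}

```text
time: 10.13
ee_pos: [0.5287, -0.3605, 0.1339]
tool_rot: [0.473, 0.881, 0.0, -0.001]
force: [-1.4, -0.7, -0.8]
grip_width: -0.001
grasp_force: 0.0
```

Request:
{"api": "play_rows", "payload": {"squeeze": 30, "targets": [{"dx":-2,"dy":3,"dz":-1,"roll":0,"hand":0},{"dx":-2,"dy":3,"dz":-1,"roll":0,"hand":0},{"dx":-2,"dy":3,"dz":-1,"roll":0,"hand":0},{"dx":-1,"dy":1.5,"dz":0,"roll":0,"hand":0}]}}

```text
time: 10.47
ee_pos: [0.5224, -0.3501, 0.133]
tool_rot: [0.473, 0.881, -0.0, 0.0]
force: [-0.3, 1.0, -0.4]
grip_width: -0.002
grasp_force: 0.0
```

```bash
python3 -c "
from h import *
print(moment())"
```

```text
(np.float64(-0.014974755692704931), np.float64(-0.02303720534845486), array([-0.3,  1. , -0.4]), array([ 0.01, -0.05,  0.01]), array([ 0.5224, -0.3501,  0.133 ]))
```

Request:
{"api": "play_rows", "payload": {"squeeze": 30, "targets": [{"dx":-1.2,"dy":1,"dz":-0.8,"roll":-0.03,"hand":0},{"dx":-1.2,"dy":1,"dz":-0.8,"roll":-0.04,"hand":0},{"dx":-1.2,"dy":0.8,"dz":-0.7,"roll":-0.04,"hand":0},{"dx":-1.2,"dy":0.8,"dz":-0.7,"roll":-0.04,"hand":0}]}}

```text
time: 10.8
ee_pos: [0.5193, -0.349, 0.1313]
tool_rot: [0.539, 0.842, -0.001, 0.003]
force: [1.3, -6.3, 4.2]
grip_width: -0.002
grasp_force: 3.1
```

```bash
python3 -c "
from h import *
print(moment())"
```

```text
(np.float64(0.6096057827505325), np.float64(0.1656664705329674), array([ 1.3, -6.3,  4.2]), array([-0.91, -0.07,  0.02]), array([ 0.5193, -0.349 ,  0.1313]))
```

Request:
{"api": "play_rows", "payload": {"squeeze": 30, "targets": [{"dx":-1.2,"dy":0.8,"dz":-0.6,"roll":-0.045,"hand":0},{"dx":-1.2,"dy":0.9,"dz":-0.6,"roll":-0.045,"hand":0},{"dx":-1.2,"dy":0.9,"dz":-0.6,"roll":-0.045,"hand":0},{"dx":-1.2,"dy":0.9,"dz":-0.6,"roll":-0.045,"hand":0}]}}

```text
time: 11.13
ee_pos: [0.5145, -0.3459, 0.1291]
tool_rot: [0.612, 0.791, -0.001, 0.003]
force: [0.3, -7.6, 5.1]
grip_width: 0.0
grasp_force: 3.7
```

```bash
python3 -c "
from h import *
print(moment())"
```

```text
(np.float64(0.7553365073453383), np.float64(0.19745231124129187), array([ 0.3, -7.6,  5.1]), array([-1.17,  0.07,  0.01]), array([ 0.5145, -0.3459,  0.1291]))
```

Request:
{"api": "play_rows", "payload": {"squeeze": 30, "targets": [{"dx":-1,"dy":1.1,"dz":-0.5,"roll":-0.045,"hand":0},{"dx":-1,"dy":1.1,"dz":-0.5,"roll":-0.045,"hand":0},{"dx":-1,"dy":1.1,"dz":-0.5,"roll":-0.045,"hand":0},{"dx":-1,"dy":1.1,"dz":-0.5,"roll":-0.045,"hand":0}]}}

```text
time: 11.47
ee_pos: [0.5104, -0.3419, 0.1272]
tool_rot: [0.681, 0.732, -0.001, 0.004]
force: [-0.7, -8.8, 4.7]
grip_width: -0.0
grasp_force: 4.5
```

```bash
python3 -c "
from h import *
print(moment())"
```

```text
(np.float64(0.9443525620843037), np.float64(0.21970947576640015), array([-0.7, -8.8,  4.7]), array([-1.48,  0.26,  0.04]), array([ 0.5104, -0.3419,  0.1272]))
```

Request:
{"api": "play_rows", "payload": {"squeeze": 30, "targets": [{"dx":-0.8,"dy":1.3,"dz":-0.4,"roll":-0.045,"hand":0},{"dx":-0.8,"dy":1.3,"dz":-0.4,"roll":-0.045,"hand":0},{"dx":-0.8,"dy":1.3,"dz":-0.3,"roll":-0.045,"hand":0}]}}

```text
time: 11.72
ee_pos: [0.5079, -0.3392, 0.1265]
tool_rot: [0.729, 0.685, -0.001, 0.004]
force: [-4.5, -14.9, 8.4]
grip_width: 0.001
grasp_force: 7.7
```

```bash
python3 -c "
from h import *
print(moment())"
```

```text
(np.float64(1.4241109476094247), np.float64(0.34387870683346106), array([ -4.5, -14.9,   8.4]), array([-2.33,  0.72,  0.01]), array([ 0.5079, -0.3392,  0.1265]))
```

```bash
python3 - <<'E'
from h import *
im=ctrl.camera('wrist')
for th in ['knob_grip','bezel_lug']: print(th,[(round(m['score'],2),np.round(m['at'],1).tolist()) for m in ctrl.mark_of('wrist',th)][:3])
print(moment())
im=cv2.convertScaleAbs(im,alpha=1.8,beta=15)
for ph in [.05,.25,.45]:
  for s in (1,-1):
    q=A0+s*.035*(np.cos(ph)*U+np.sin(ph)*V)+.011*N; cv2.circle(im,tuple(int(x) for x in proj('wrist',q)[0]),2,(0,0,255),-1)
cv2.imwrite('pics/wrist3.png',im[60:320,180:530].repeat(2,0).repeat(2,1))
E
```

```text
knob_grip [(0.59, [359.7, 240.6])]
bezel_lug [(0.76, [312.3, 220.4])]
(np.float64(1.2510508608892208), np.float64(0.29644002126623964), array([ -4. , -13.5,   5.6]), array([-2.04,  0.57,  0.02]), array([ 0.5079, -0.3391,  0.1265]))
```

View pics/wrist3.png

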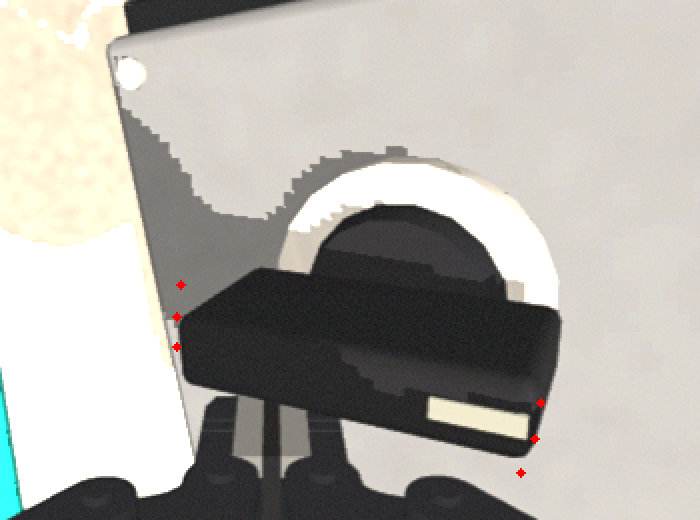

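Request:
{"api": "play_rows", "payload": {"squeeze": 30, "targets": [{"dx":-0.3,"dy":0.7,"dz":-0.1,"roll":-0.02,"hand":0},{"dx":0,"dy":0,"dz":0,"roll":0,"hand":0}]}}

```text
time: 12.03
ee_pos: [0.5076, -0.3388, 0.1265]
tool_rot: [0.735, 0.678, -0.001, 0.005]
force: [-4.1, -15.2, 7.0]
grip_width: -0.001
grasp_force: 7.6
```

```bash
python3 -c "
from h import *
print(moment())"
```

```text
(np.float64(1.422633531731989), np.float64(0.3517438465818455), array([ -4.1, -15.2,   7. ]), array([-2.3 ,  0.64,  0.02]), array([ 0.5076, -0.3388,  0.1265]))
```

Request:
{"api": "play_rows", "payload": {"squeeze": 30, "targets": [{"dx":-0.3,"dy":0.7,"dz":-0.1,"roll":-0.02,"hand":0},{"dx":0,"dy":0,"dz":0,"roll":0,"hand":0}]}}

```text
time: 12.2
ee_pos: [0.5072, -0.3384, 0.1264]
tool_rot: [0.742, 0.67, -0.001, 0.005]
force: [-4.2, -15.4, 6.9]
grip_width: 0.002
grasp_force: 8.2
```

```bash
python3 -c "
from h import *
print(moment())"
```

```text
(np.float64(1.5188760692854606), np.float64(0.36034583329166797), array([ -4.2, -15.4,   6.9]), array([-2.45,  0.72,  0.04]), array([ 0.5072, -0.3384,  0.1264]))
```

Request:
{"api": "play_rows", "payload": {"squeeze": 30, "targets": [{"dx":0,"dy":0.8,"dz":0,"roll":0,"hand":0},{"dx":0,"dy":0,"dz":0,"roll":0,"hand":0}]}}

```text
time: 12.37
ee_pos: [0.5072, -0.338, 0.1264]
tool_rot: [0.742, 0.671, -0.001, 0.005]
force: [-4.1, -17.4, 6.4]
grip_width: -0.001
grasp_force: 9.2
```

```bash
cat >> h.py <<'E'
def mom():
    s=ctrl.read_state(); F=np.array(s['force']); T=np.array(s['torque']); p=np.array(s['ee_pos']); q=s['tool_rot']
    y=2*np.arctan2(q[1],q[0]); t=np.array([np.cos(y),np.sin(y),0]); w=np.array([-t[1],t[0],0]) # w: outward along bar(-x)
    # Tz=(c x F)_z, c=.011t+s w
    s_=(T[2]-np.cross(.011*t,F)[2])/np.cross(w,F)[2]
    c=p+.011*t+s_*w
    return 'torque %.3f s %.1fmm |F| %.1f'%(np.cross(c-A0,F)@N,s_*1e3,np.linalg.norm(F)),F.round(1),T.round(2),p.round(4),'yaw %.3f'%y
E
python3 -c "
from h import *
print(mom())"
```

```text
('torque 0.361 s -2.2mm |F| 19.0', array([ -4.1, -17.4,   6.4]), array([-2.71,  0.77, -0.01]), array([ 0.5072, -0.338 ,  0.1264]), 'yaw 1.471')
```

Request:
{"api": "play_rows", "payload": {"squeeze": 30, "targets": [{"dx":0,"dy":0.8,"dz":0,"roll":0,"hand":0},{"dx":0,"dy":0,"dz":0,"roll":0,"hand":0}]}}

```text
time: 12.53
ee_pos: [0.5071, -0.3376, 0.1264]
tool_rot: [0.742, 0.671, -0.002, 0.005]
force: [-4.8, -19.5, 5.3]
grip_width: 0.003
grasp_force: 10.2
```

```bash
python3 -c "
from h import *
print(mom())"
```

```text
('torque 0.398 s -2.3mm |F| 20.8', array([ -4.8, -19.5,   5.3]), array([-3.03,  0.84, -0.01]), array([ 0.5071, -0.3376,  0.1264]), 'yaw 1.471')
```

```bash
python3 - <<'E'
from h import *
from scipy.spatial.transform import Rotation as Ro
s=ctrl.read_state(); im=ctrl.camera('wrist'); K,R,t=cam('wrist')
C=-R.T@t; Rt=Ro.from_quat(s['tool_rot']).as_matrix(); off=Rt.T@(C-s['ee_pos']); Rc=R@Rt
def ang(px,p,q):
    M=Ro.from_quat(q).as_matrix(); o=np.array(p)+M@off; d=(Rc@M.T).T@np.linalg.inv(K)@np.array([*px,1.])
    P0=A0+.011*N; X=o+d*((P0-o)@N)/(d@N)-P0; return np.arctan2(X@V,X@U),np.linalg.norm(X)
def stripe(im,box):
    x0,y0,x1,y1=box; g=im[y0:y1,x0:x1].astype(float); m=(g.min(2)>95)
    n,l,st,ce=cv2.connectedComponentsWithStats(m.astype(np.uint8)); 
    return [(st[i,4],(ce[i]+[x0,y0]).round(1).tolist(),st[i,:4].tolist()) for i in range(1,n) if st[i,4]>25]
i2=cv2.imread('pics/wrist2.png'); print('w2',stripe(i2,(370,138,410,160)))
print('now',stripe(im,(370,230,460,300)))
print(ang((391,150),[.5318,-.3648,.1975],[0.46759,0.88394,0,0]))
g=cv2.imread('pics/wrist3.png'); print('w3',stripe(g,(400,385,545,450)), ang((480/2+180,417/2+60),[.5079,-.3391,.1265],[.729,.685,-.001,.004]))
for c in stripe(im,(370,230,460,300)): print(c[1],ang(c[1],s['ee_pos'],s['tool_rot']))
for px in [(391,150)]: pass
cv2.imwrite('pics/wrist4.png',cv2.convertScaleAbs(im,alpha=1.8,beta=15)[60:320,180:530].repeat(2,0).repeat(2,1))
print(mom())
E
```

```text
w2 [(np.int32(284), [391.3, 149.1], [5, 5, 33, 12])]
now [(np.int32(1296), [417.3, 287.6], [0, 11, 90, 59]), (np.int32(481), [419.0, 275.6], [25, 35, 49, 22])]
(np.float64(2.551388645414523), np.float64(0.0239446834836708))
w3 [(np.int32(2452), [477.9, 417.4], [26, 11, 104, 44]), (np.int32(298), [540.2, 433.4], [130, 19, 15, 46]), (np.int32(712), [425.8, 443.5], [0, 47, 74, 18])] (np.float64(-2.92060271153048), np.float64(0.025933017754246546))
[417.3, 287.6] (np.float64(-2.638691665249988), np.float64(0.026914192667828282))
[419.0, 275.6] (np.float64(-2.818832067250377), np.float64(0.02585155624506252))
('torque 0.313 s -6.0mm |F| 20.6', array([ -6.4, -19. ,   4.9]), array([-3.  ,  0.88, -0.07]), array([ 0.5071, -0.3376,  0.1264]), 'yaw 1.471')
```

View pics/wrist4.png

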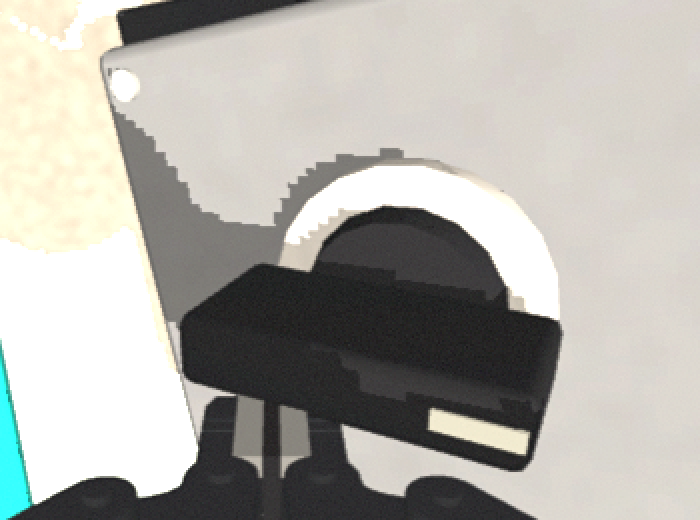

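The bar has turned further than the tool has (about 0.91 rad), so contact is at the inner finger corner with a short lever. I'll roll the tool to line it up flat again before pushing on.

Request:
{"api": "play_rows", "payload": {"squeeze": 30, "targets": [{"dx":-0.5,"dy":0,"dz":0,"roll":-0.06,"hand":0},{"dx":-0.5,"dy":0,"dz":0,"roll":-0.06,"hand":0},{"dx":0,"dy":0,"dz":0,"roll":0,"hand":0}]}}

```text
time: 12.83
ee_pos: [0.5054, -0.3367, 0.1261]
tool_rot: [0.782, 0.624, -0.001, 0.004]
force: [-6.9, -16.6, 6.3]
grip_width: 0.002
grasp_force: 8.7
```

```bash
python3 -c "
from h import *
print(mom())"
```

```text
('torque 0.361 s -0.4mm |F| 19.1', array([ -6.9, -16.6,   6.3]), array([-2.48,  1.04,  0.03]), array([ 0.5054, -0.3367,  0.1261]), 'yaw 1.347')
```

Request:
{"api": "play_rows", "payload": {"squeeze": 30, "targets": [{"dx":-0.3,"dy":0,"dz":0,"roll":-0.06,"hand":0},{"dx":0,"dy":0,"dz":0,"roll":0,"hand":0}]}}

```text
time: 13.0
ee_pos: [0.5047, -0.3363, 0.126]
tool_rot: [0.8, 0.6, -0.001, 0.003]
force: [-7.7, -14.3, 8.1]
grip_width: 0.001
grasp_force: 8.2
```

```bash
cat >> h.py <<'E'
from scipy.spatial.transform import Rotation as Ro
def stripe(box):
    s=ctrl.read_state(); im=ctrl.camera('wrist'); K,R,t=cam('wrist')
    x0,y0,x1,y1=box; g=im[y0:y1,x0:x1]; m=(g.min(2)>95).astype(np.uint8)
    n,l,st,ce=cv2.connectedComponentsWithStats(m)
    for i in range(1,n):
        if 250<st[i,4]<700:
            c=ce[i]+[x0,y0]; X=on_plane('wrist',c,A0+.011*N,N)-A0-.011*N
            print('stripe',c.round(1),st[i,4],'R %.4f turned %.3f'%(np.linalg.norm(X),(np.arctan2(X@V,X@U)-2.551)%(2*np.pi)))
E
python3 -c "
from h import *
print(mom()); stripe((370,220,480,310))"
```

```text
('torque 0.336 s 1.7mm |F| 18.2', array([ -7.7, -14.3,   8.1]), array([-2.27,  1.21,  0.06]), array([ 0.5047, -0.3363,  0.126 ]), 'yaw 1.288')
stripe [417.8 266.3] 521 R 0.0259 turned 0.992
```

Request:
{"api": "play_rows", "payload": {"squeeze": 30, "targets": [{"dx":-0.3,"dy":1.2,"dz":-0.1,"roll":-0.04,"hand":0},{"dx":0,"dy":0,"dz":0,"roll":0,"hand":0}]}}

```text
time: 13.22
ee_pos: [0.5042, -0.3352, 0.1259]
tool_rot: [0.811, 0.585, -0.001, 0.004]
force: [-8.4, -16.0, 8.6]
grip_width: 0.004
grasp_force: 9.1
```

```bash
python3 -c "
from h import *
print(mom()); stripe((370,210,480,310))"
```

```text
('torque 0.373 s 1.1mm |F| 20.0', array([ -8.4, -16. ,   8.6]), array([-2.39,  1.52,  0.05]), array([ 0.5042, -0.3352,  0.1259]), 'yaw 1.249')
stripe [418.9 268.8] 515 R 0.0262 turned 1.047
```

Request:
{"api": "play_rows", "payload": {"squeeze": 30, "targets": [{"dx":-0.3,"dy":1.2,"dz":-0.1,"roll":-0.04,"hand":0},{"dx":0,"dy":0,"dz":0,"roll":0,"hand":0}]}}

```text
time: 13.43
ee_pos: [0.5036, -0.3342, 0.1258]
tool_rot: [0.823, 0.568, -0.002, 0.004]
force: [-10.4, -17.3, 8.1]
grip_width: -0.003
grasp_force: 9.9
```

```bash
python3 -c "
from h import *
print(mom()); stripe((370,210,480,310))"
```

```text
('torque 0.353 s -1.9mm |F| 21.7', array([-10.4, -17.3,   8.1]), array([-2.61,  1.54,  0.  ]), array([ 0.5036, -0.3342,  0.1258]), 'yaw 1.209')
stripe [419.3 270.5] 517 R 0.0264 turned 1.097
```

Request:
{"api": "play_rows", "payload": {"squeeze": 30, "targets": [{"dx":-0.2,"dy":1.1,"dz":-0.1,"roll":-0.055,"hand":0},{"dx":0,"dy":0,"dz":0,"roll":0,"hand":0}]}}

```text
time: 13.65
ee_pos: [0.503, -0.3333, 0.1258]
tool_rot: [0.838, 0.545, -0.002, 0.003]
force: [-12.3, -18.4, 10.6]
grip_width: 0.002
grasp_force: 10.9
```

```bash
python3 -c "
from h import *
print(mom()); stripe((370,210,480,310))"
```

```text
('torque 0.380 s -1.8mm |F| 24.6', array([-12.3, -18.4,  10.6]), array([-2.76,  1.93,  0.  ]), array([ 0.503 , -0.3333,  0.1258]), 'yaw 1.153')
stripe [419.1 269.4] 526 R 0.0264 turned 1.135
```

Request:
{"api": "play_rows", "payload": {"squeeze": 30, "targets": [{"dx":-0.2,"dy":1.1,"dz":-0.1,"roll":-0.055,"hand":0},{"dx":0,"dy":0,"dz":0,"roll":0,"hand":0}]}}

```text
time: 13.87
ee_pos: [0.5025, -0.3328, 0.1258]
tool_rot: [0.853, 0.522, -0.002, 0.004]
force: [-15.1, -21.7, 11.3]
grip_width: 0.0
grasp_force: 12.7
```

```bash
python3 -c "
from h import *
print(mom()); stripe((370,210,480,310))"
```

```text
('torque 0.499 s 1.0mm |F| 28.8', array([-15.1, -21.7,  11.3]), array([-3.29,  2.24,  0.06]), array([ 0.5025, -0.3328,  0.1258]), 'yaw 1.099')
stripe [418.6 265.1] 535 R 0.0264 turned 1.138
```

The knob stopped following (1.135 to 1.138 rad) while the torque rose from 0.38 to 0.50 N m, so this is the stop. I'll hold it there.

Request:
{"api": "play_rows", "payload": {"squeeze": 30, "targets": [{"dx":0,"dy":0.3,"dz":0,"roll":0,"hand":0},{"dx":0,"dy":0,"dz":0,"roll":0,"hand":0},{"dx":0,"dy":0,"dz":0,"roll":0,"hand":0},{"dx":0,"dy":0,"dz":0,"roll":0,"hand":0},{"dx":0,"dy":0,"dz":0,"roll":0,"hand":0},{"dx":0,"dy":0,"dz":0,"roll":0,"hand":0},{"dx":0,"dy":0,"dz":0,"roll":0,"hand":0},{"dx":0,"dy":0,"dz":0,"roll":0,"hand":0}]}}

```text
time: 14.58
ee_pos: [0.5026, -0.3328, 0.1258]
tool_rot: [0.852, 0.523, -0.002, 0.004]
force: [-15.0, -21.6, 9.9]
grip_width: 0.002
grasp_force: 13.1
```

```bash
python3 -c "
from h import *
print(mom()); stripe((370,210,480,310))"
```

```text
('torque 0.528 s 2.6mm |F| 28.1', array([-15. , -21.6,   9.9]), array([-3.4 ,  2.35,  0.11]), array([ 0.5026, -0.3328,  0.1258]), 'yaw 1.101')
stripe [418.9 265.5] 531 R 0.0265 turned 1.140
```

Request:
{"api": "play_rows", "payload": {"squeeze": 30, "targets": [{"dx":0,"dy":0,"dz":0,"roll":0,"hand":0},{"dx":0,"dy":0,"dz":0,"roll":0,"hand":0},{"dx":0,"dy":0,"dz":0,"roll":0,"hand":0},{"dx":0,"dy":0,"dz":0,"roll":0,"hand":0},{"dx":0,"dy":0,"dz":0,"roll":0,"hand":0},{"dx":0,"dy":0,"dz":0,"roll":0,"hand":0},{"dx":0,"dy":0,"dz":0,"roll":0,"hand":0},{"dx":0,"dy":0,"dz":0,"roll":0,"hand":0}]}}

```text
time: 15.3
ee_pos: [0.5026, -0.3328, 0.1259]
tool_rot: [0.852, 0.523, -0.002, 0.004]
force: [-14.0, -20.9, 11.6]
grip_width: -0.002
grasp_force: 13.1
```

```bash
python3 -c "
from h import *
print(mom()); stripe((370,210,480,310))"
```

```text
('torque 0.467 s 0.2mm |F| 27.7', array([-14. , -20.9,  11.6]), array([-3.4 ,  2.29,  0.04]), array([ 0.5026, -0.3328,  0.1259]), 'yaw 1.101')
stripe [418.9 265.5] 531 R 0.0265 turned 1.140
```

Request:
{"api": "play_rows", "payload": {"squeeze": 30, "targets": [{"dx":1,"dy":-3,"dz":0.5,"roll":0.06,"hand":0},{"dx":2,"dy":-4,"dz":1,"roll":0.1,"hand":0},{"dx":3,"dy":-4,"dz":1.5,"roll":0.1,"hand":0},{"dx":4,"dy":-4,"dz":2,"roll":0.12,"hand":0},{"dx":4,"dy":-4,"dz":2,"roll":0.12,"hand":0},{"dx":4,"dy":-4,"dz":2,"roll":0.12,"hand":0},{"dx":4,"dy":-4,"dz":2,"roll":0.12,"hand":0},{"dx":4,"dy":-5,"dz":2,"roll":0.12,"hand":0}]}}

```text
time: 16.02
ee_pos: [0.5299, -0.3595, 0.1369]
tool_rot: [0.555, 0.832, -0.0, 0.0]
force: [0.0, -0.6, -0.3]
grip_width: 0.004
grasp_force: 0.0
```

Request:
{"api": "play_rows", "payload": {"squeeze": 30, "targets": [{"dx":3,"dy":-5,"dz":4,"roll":0.12,"hand":0},{"dx":2,"dy":-4,"dz":12,"roll":0.1,"hand":0},{"dx":0,"dy":0,"dz":18,"roll":0,"hand":0},{"dx":0,"dy":0,"dz":18,"roll":0,"hand":0},{"dx":0,"dy":0,"dz":10,"roll":0,"hand":0},{"dx":0,"dy":0,"dz":0,"roll":0,"hand":0}]}}

```text
time: 16.52
ee_pos: [0.5359, -0.3691, 0.2012]
tool_rot: [0.463, 0.887, -0.0, 0.003]
force: [0.2, -0.6, 0.4]
grip_width: -0.004
grasp_force: 0.0
```

```bash
python3 - <<'E'
from h import *
print(mom()); stripe((340,110,440,200))
im=ctrl.camera('wrist'); print(proj('wrist',A0))
for th in ['knob_grip','bezel_lug']: print(th,[(round(m['score'],2),np.round(m['at'],1).tolist()) for m in ctrl.mark_of('wrist',th)][:3])
lug0=None
w=cv2.resize(cv2.convertScaleAbs(im,alpha=1.8,beta=15)[60:300,180:500],(400,300))
sd=ctrl.camera('side'); cv2.imwrite('pics/end.png',np.hstack([w,cv2.resize(cv2.convertScaleAbs(sd[90:330,200:520],alpha=1.3,beta=10),(400,300))]))
for n in ['scene','side']:
    ctrl.camera(n)
    for th in ['door_lip']: print(n,[(round(m['score'],2),np.round(m['at'],1).tolist()) for m in ctrl.mark_of(n,th)][:2])
print(tri([('scene',(296.8,196.0)),('side',(341.5,167.3))]))
E
```

```text
('torque 0.043 s 77.7mm |F| 0.7', array([ 0.2, -0.6,  0.4]), array([-0.02,  0.06,  0.05]), array([ 0.5359, -0.3691,  0.2012]), 'yaw 2.180')
[[352.99469832 145.31270479]]
knob_grip [(0.6, [350.5, 142.0])]
bezel_lug [(0.88, [316.4, 127.7])]
scene [(0.95, [295.4, 196.4]), (0.58, [296.9, 217.1])]
side []
(array([0.62045566, 0.01910736, 0.21355548]), [np.float64(2.053306463304175), np.float64(2.1514257316936454)])
```

View pics/end.png

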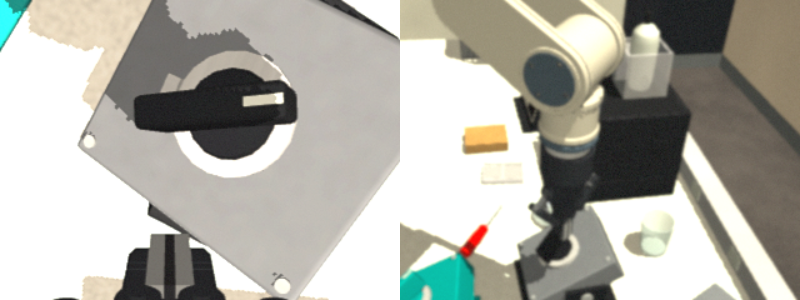

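The final view shows the knob back in its rest pose with the lug unmoved relative to the bar. The door lip is still in its shut position (scene 295,196; height about 0.214 m). The arm is clear of everything.

```bash
python3 -c "
from bench import ctrl
print(ctrl.job_done())"
```

```text
the job is handed in; nothing more can be done
None
```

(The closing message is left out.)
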